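# Pack the sample carrying tin in two tiers

### The arm

A 6-joint arm with a two-finger parallel gripper is mounted at the origin on the work surface. World frame = base frame: x ahead of the robot, y to its left, z up, the work surface at z = 0. Lengths are in m, angles in degrees, forces in N, time in s.
With the tool pointing down it reaches from about 0.375 to 0.9 m from the base axis. Payload 3.1 kg.
Tool frame: the origin (TCP) lies at the very end of the fingers, on their centre line; the grasp point (between the pads) lies 19 mm behind it (grip_point_offset is the distance from the TCP to the grasp point, in m); y points along the fingers, x is the direction in which the jaws open and shut, and the axes are right-handed (so a half turn about y gives the same grasp; the last joint's range is limited). The gripper opens to 87 mm and grips with 3 to 60 N. Pads are 19 mm wide; open, the fingers measure 117 mm over their backs; the gripper's body (75 mm by 190 mm) begins 51 mm behind the grasp point.
Start: joints at [-75.544, 30.224, 82.088, -0, 67.689, -10.227], TCP at [0.261, -0.568, 0.223] pointing down, gripper open.
Joint ranges: [-176.69, 176.69], [-43.24, 126.21], [12.49, 139.97], [-82, 262], [0, 151.66], [-163.58, 163.58]. Speed limits (degrees/s): [159.86, 159.86, 180, 180, 180, 180].

### API

Orientations are given as a 3x3 rotation matrix whose columns are the frame's x, y, z axes.
In Python, from rig import * gives the robot as it stands.
- The arm moves only by the tool send_rows, never from a script. Its argument "moves" is text: rows parted by semicolons, each of 5 numbers parted by spaces: the finger opening in mm, from 0 to 87, then the shift along the tool's x, y, z in mm, then the turn about the tool's y in degrees. In form: fingers dx dy dz yaw; .... A call has 1 to 20 rows; each row shifts and turns the commanded pose from where the row before left it, along the tool's axes as they then stand; what a row does not reach is not made up. A row lasts 1/12 s, in which the tool goes at most 41.7 mm and 7.16 degrees, less where a joint would pass 70% of its speed; a pose out of reach is approached as far as the arm can. A call is refused whole if a number of a shift passes 41.7 or a number of a turn 7.16, either way. A call with a gripper value outside its range is refused whole. The fingers move at their own pace and stop on an object; the grip force is fixed at half the most. Time passes only in rows, so rows that do not move let the fingers close. It gives the time, the measured TCP pose, the force and the opening at its end, in the units of the state.
- read_state(): the state, without advancing time (a new reading comes with each control period).
- capture(name): name is "side" or "top"; returns a dict with "image" (400x640x3 uint8, blue, green, red), "z_map" (400x640 float32, m along the optical axis (not along the pixel's ray), 0 where there is no reading), "mtx" (3x3 intrinsics, pixels), "distortion" ([k1, k2, p1, p2, k3] as OpenCV has them; the pictures are not rectified), "origin" and "rotation" of the camera in the world. Camera axes: x right, y up, looking along -z (the intrinsics and any distortion apply to the point x, -y, -z); pixel columns grow to the right and rows downward; lengths in m; the calibration is good to about 2 mm. A picture is of the moment at which its call begins.
- hand_in(): hands the job in, once; it reports no verdict.
Trained networks look in a picture, given as the dict that the camera call returned (one of the last four; its "shot" number tells which), for a name from the list of things; names that differ only in an ending like _2 or _b are one class to them, and where a whole thing is asked for, a point or a joint stands for the part that bears it (a point fixed in the world has none). Each returns a list of dicts, best first, with "p" (0 to 1); they miss things now and then, are a little off and sometimes report something else, mostly with a low value. They report only what shows in the picture. A call takes as long as a camera call. They do not tell look-alikes from the thing itself.
- search_frame(picture, name): "bbox" ([left, top, right, bottom] in pixels, round what is visible of it).
- masks_of(picture, name): "region" (400x640 bool, what is visible of it) and "bbox" ([left, top, right, bottom] in pixels, round what is visible of it).
- mark_of(picture, name): "pixel" ([row, column] in pixels: a listed point, or the origin of a listed thing).
The state is a dict: "time_s": time; "joint_positions": joint angles; "qvel": joint speeds; "tau": joint torques, N m; "position": TCP position; "tcp_rot": TCP orientation; "force": force on the tool from outside, world axes, zero at the start; "moment": the same for the moment, N m; "opening": opening from 0.0 (shut) to 1.0 (fully open).
Only numpy, scipy, OpenCV 4.12 (cv2) and the standard library are available. Lean on these libraries where they do the work, as an engineer would, in place of code of your own. Each camera call takes 0.05 s, during which the arm holds its last target. There are 200 camera calls.

### The job

Load the low round steel carrying tin in two tiers: first stand the three colour-banded sample tins in it, close together and each centred on the painted spot of its own colour; then lay the white holed plate flat and centred on top of the three; last stand the amber jar upright in the middle of the plate. Keep the tins and the jar upright all the while so that no chips spill, leave the unpainted tin and the lidded tin where they are, and let go of everything at the end.

Things in the scene. Friction and masses are not known exactly. Their poses are not given: they have to be found in the camera images.
- pan: Low round steel carrying tin, open, fixed to the table: 128 mm outside, 120 inside, wall 12 high, inner floor 5 above its underside. Three 42 mm painted spots on the floor, centred 29.5 mm from the middle: red along its +x axis, blue 120 and yellow 240 degrees counter-clockwise from above. Origin: centre of underside. The brass sieve (140 wide, 45 high) is only in the way.
- tin_red: Open round aluminium sample tin with grey rock chips in it and a broad red painted band round its top edge and lip (a red ring seen from above). Straight-sided, outside diameter 48 mm, height 45 mm, about 120 g; the chips lie below the lip. Grip it round the outside near mid-height: held only by the lip it may tilt. Origin: centre of its underside; z up.
- tin_blue: Open round aluminium sample tin with grey rock chips in it and a broad blue painted band round its top edge and lip (a blue ring seen from above). Straight-sided, outside diameter 48 mm, height 45 mm, about 120 g; the chips lie below the lip. Grip it round the outside near mid-height: held only by the lip it may tilt. Origin: centre of its underside; z up.
- tin_yellow: Open round aluminium sample tin with grey rock chips in it and a broad yellow painted band round its top edge and lip (a yellow ring seen from above). Straight-sided, outside diameter 48 mm, height 45 mm, about 120 g; the chips lie below the lip. Grip it round the outside near mid-height: held only by the lip it may tilt. Origin: centre of its underside; z up.
- plate: Round white porcelain plate with seven small dark holes on its face, lying flat and loose on the table: diameter 66 mm, 10 mm thick, about 80 g. Grip it across its edge. Origin: centre of its underside; z up.
- jar: Closed amber sample jar with a black cap and a paper band, standing loose on the table: straight round body and cap of 42 mm diameter, 55 mm high in all, about 90 g. Origin: centre of its underside; z up.
- tin_plain: Bystander, to be left alone: open aluminium tin with reddish chips and no painted band, diameter 48 mm, height 45 mm. Origin: centre of its underside.
- tin_lidded: Bystander, to be left alone: aluminium tin closed with a flat steel lid, no paint, diameter 48 mm, height 45 mm. Origin: centre of its underside.
Mind the look-alikes: they are no part of the job. What is shaped like the tin_yellow but green is not meant.

How it is judged (in metres and radians):
On the way, in this order (a step that is already met when the one before it is completed fails the run):
1. the three banded tins stand in the carrying tin, each on its own spot (x of tin_red in the frame of pan between 0.0195 and 0.0395 m and y of tin_red in the frame of pan between -0.01 and 0.01 m and z of tin_red in the frame of pan between 0.002 and 0.008 m and angle between each of tin_red, tin_blue, tin_yellow's own z axis and vertical below 0.1 rad and x of tin_blue in the frame of pan between -0.0247 and -0.0047 m and y of tin_blue in the frame of pan between 0.0155 and 0.0355 m and z of tin_blue in the frame of pan between 0.002 and 0.008 m and x of tin_yellow in the frame of pan between -0.0248 and -0.0048 m and y of tin_yellow in the frame of pan between -0.0355 and -0.0155 m and z of tin_yellow in the frame of pan between 0.002 and 0.008 m and horizontal distance between tin_red and tin_blue below 0.058 m and horizontal distance between tin_blue and tin_yellow below 0.058 m and horizontal distance between tin_yellow and tin_red below 0.058 m), for 0.2 s.
2. the plate lies flat and centred on the three tins (all of step 1 and horizontal distance between plate and pan below 0.012 m and z of plate in the frame of pan between 0.046 and 0.054 m and angle between plate's own z axis and vertical below 0.1 rad), for 0.2 s.
3. the jar stands in the middle of the plate (all of step 2 and horizontal distance between jar and pan below 0.014 m and z of jar in the frame of pan between 0.055 and 0.065 m and angle between jar's own z axis and vertical below 0.1 rad), for 0.2 s.
At the end, for the whole second after the job is handed in: Banded tins upright in the pan within 10 mm (each pan axis) of their own spots, centres under 58 mm apart; plate flat on them, within 12 mm of the pan's middle; jar upright on the plate, within 14 mm of it; all at rest; the plain and lidded tins within 30 mm of where they stood (all of step 3 and linear speed of each of tin_red, tin_blue, tin_yellow, plate, jar below 0.02 m/s and distance of each of tin_plain, tin_lidded from where it was at the start of the episode below 0.03 m); the robot touches nothing.
It fails at once if the plain or the lidded tin is shifted by more than 30 mm or tipped (distance of any of tin_plain, tin_lidded from where it was at the start of the episode above 0.03 m or angle between any of tin_plain, tin_lidded's own z axis and vertical above 0.6 rad).
It fails at once if a banded tin or the jar is tipped by more than 50 degrees (angle between any of tin_red, tin_blue, tin_yellow, jar's own z axis and vertical above 0.87 rad).
It also fails if it takes over 144 s, if anything falls off the work surface, if the arm or the gripper's body presses on something with over 40 N, if the wrist force passes 120 N, or if a joint passes its speed limit or range.

## Working session

There is one attempt and no reset: what is moved stays moved. The work goes in short steps, Python scripts to look and compute and a tool call to move; the robot and the scene stay as the last step left them, time stands still between calls to the robot, and variables do not carry over. Pictures are saved under pics/ and viewed, about 12 in all and at most 16, crops included, and the job is handed in when it is done.

Besides the shell and the picture viewer there is one more tool, called after "Emit:" in YAML: its name, and indented under it one key for each argument. send_rows: Moves the arm, as the interface text tells. Its arguments: {"type":"object","properties":{"moves":{"type":"string"}},"required":["moves"]}

```bash
mkdir -p pics; ls
cat > h.py <<'E'
from rig import *
import numpy as np, cv2
def world(c,uv,z=None,depth=None):
    """pixels (u,v) -> world; on plane z or by depth"""
    p=cv2.undistortPoints(np.array(uv,float).reshape(-1,1,2),np.array(c["mtx"]),np.array(c["distortion"])).reshape(-1,2)
    d=np.c_[p[:,0],-p[:,1],-np.ones(len(p))]@np.array(c["rotation"]).T
    o=np.array(c["origin"])
    s=(z-o[2])/d[:,2] if depth is None else depth
    return o+d*np.reshape(s,(-1,1))
def cloud(c):
    v,u=np.mgrid[:400,:640]; zz=c["z_map"].ravel()
    return world(c,np.c_[u.ravel(),v.ravel()],depth=zz).reshape(400,640,3)
E
python3 - <<'E'
from h import *
s=read_state();print({k:np.round(s[k],3).tolist() for k in s})
for n in("top","side"):
    c=capture(n);cv2.imwrite(f"pics/{n}0.png",c["image"])
    print(n,c["origin"],np.round(c["rotation"],3).tolist(),np.round(c["mtx"],1).tolist(),c["distortion"])
    P=cloud(c)
    for k in["pan","tin_red","tin_blue","tin_yellow","plate","jar","tin_plain","tin_lidded"]:
        for m in masks_of(c,k)[:3]:
            r=m["region"]&(c["z_map"]>0);q=P[r]
            if len(q)==0: continue
            zt=np.percentile(q[:,2],95); t=q[q[:,2]>zt-.006]
            print(k,round(m["p"],2),m["bbox"],"top",round(zt,4),"mid",np.round((t[:,:2].min(0)+t[:,:2].max(0))/2,4),"ext",np.round(np.ptp(t[:,:2],axis=0),3))
E
```

```text
pics
{'time_s': 0.0, 'joint_positions': [-75.545, 30.278, 82.157, -0.001, 67.688, -10.228], 'qvel': [-0.036, 0.02, -0.054, 0.033, -0.058, 0.039], 'tau': [0.0, -44.004, -17.659, 0.063, 0.058, -0.0], 'position': [0.261, -0.567, 0.222], 'tcp_rot': [[0.418, -0.001, 0.909], [-0.909, 0.002, 0.418], [-0.002, -1.0, 0.0]], 'force': [0.658, -0.801, -0.503], 'moment': [-0.054, 0.032, 0.035], 'opening': 1.001}
top [0.40432687 0.01627667 1.49414489] [[0.025, 0.994, -0.108], [-1.0, 0.027, 0.013], [0.015, 0.107, 0.994]] [[513.9, 0.0, 324.4], [0.0, 513.9, 197.4], [0.0, 0.0, 1.0]] [0.04942445 0.         0.         0.         0.        ]
pan 0.64 [235.4, 197.4, 282.2, 240.9] top 0.0123 mid [0.496  0.1856] ext [0.125 0.125]
tin_red 0.68 [296.8, 146.8, 315.3, 169.5] top 0.048 mid [0.6784 0.0623] ext [0.048 0.046]
tin_blue 0.8 [444.3, 185.8, 464.4, 203.7] top 0.0472 mid [ 0.5839 -0.3703] ext [0.046 0.046]
tin_yellow 0.79 [340.2, 152.2, 356.1, 175.2] top 0.0467 mid [ 0.6677 -0.0682] ext [0.046 0.043]
tin_yellow 0.73 [372.9, 148.6, 395.6, 167.2] top 0.047 mid [ 0.6884 -0.1695] ext [0.046 0.047]
tin_yellow 
[... 910 characters left out ...]
top 0.0438 mid [ 0.5807 -0.368 ] ext [0.044 0.05 ]
tin_blue 0.27 [269.3, 227.3, 321.8, 268.1] top 0.0112 mid [0.4951 0.1878] ext [0.127 0.128]
tin_yellow 0.77 [318.4, 144.4, 334.6, 166.0] top 0.0436 mid [ 0.6887 -0.1673] ext [0.051 0.047]
tin_yellow 0.71 [318.9, 179.4, 336.3, 202.9] top 0.0436 mid [ 0.5691 -0.0284] ext [0.048 0.05 ]
tin_yellow 0.58 [302.7, 160.0, 317.5, 181.3] top 0.0434 mid [ 0.6648 -0.0639] ext [0.047 0.044]
plate 0.97 [208.6, 258.4, 238.3, 281.4] top 0.0115 mid [0.5803 0.3448] ext [0.065 0.066]
jar 0.92 [261.5, 285.9, 282.3, 315.9] top 0.0559 mid [0.4144 0.3522] ext [0.041 0.042]
tin_plain 0.9 [355.4, 200.0, 372.3, 226.6] top 0.0426 mid [ 0.4309 -0.0053] ext [0.047 0.046]
```

Run:
```python
import cv2
a=cv2.imread("pics/top0.png");cv2.imwrite("pics/top0c.png",cv2.resize(a[120:280,170:490],None,fx=2.5,fy=2.5,interpolation=cv2.INTER_CUBIC))
a=cv2.imread("pics/side0.png");cv2.imwrite("pics/side0c.png",cv2.resize(a[110:330,180:440],None,fx=2.7,fy=2.7,interpolation=cv2.INTER_CUBIC))
```

```text
(no output)
```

View pics/top0c.png

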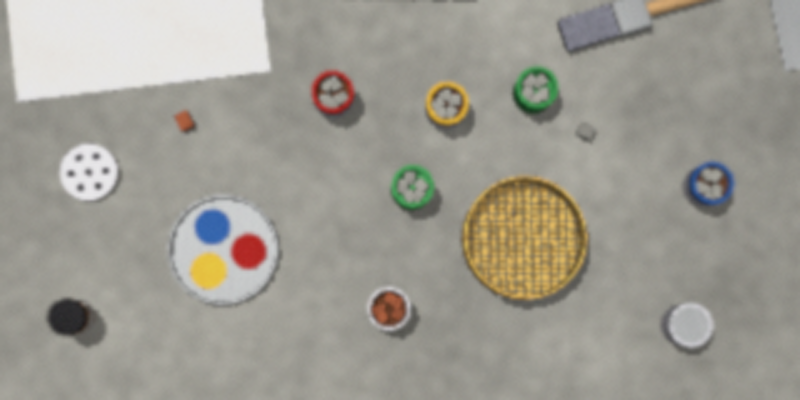

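View pics/side0c.png

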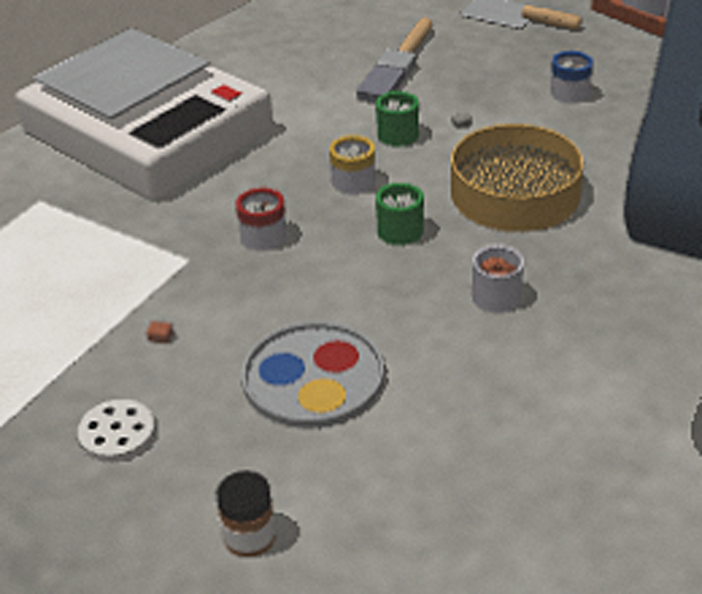

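The pictures show, in the top crop: red ring (333,92), yellow (447,103), blue (711,185), green look-alikes (536,90) and (413,187), pan (225,250), plate (89,172), jar (69,316). The networks' yellow hits at y=-0.17 and -0.03 are the green ones; the real yellow is at about (0.667,-0.066). Next I'll get the pan's axis, the plate position and the first move.

```bash
cat >> h.py <<'E'
def go(x,y,z,phi):
    """total turn about tool y, then dx dy dz in the turned tool axes; phi = world angle of tool x, mod 180"""
    s=read_state();R=np.array(s["tcp_rot"]);p=np.array(s["position"])
    a=np.degrees(np.arctan2(R[1,0],R[0,0])); t=a-phi; t=(t+90)%180-90
    f=np.radians(a-t); d=np.array([x,y,z])-p
    print("turn %.1f"%t,"dx %.1f dy %.1f dz %.1f"%tuple(1000*np.array([d[0]*np.cos(f)+d[1]*np.sin(f),-d[2],d[0]*-np.sin(f)*-1*-1*-1+0 if 0 else -d[0]*np.sin(f)*-1*1*(-1)**1*-1*0+d@np.cross([np.cos(f),np.sin(f),0],[0,0,-1])])),"J",np.round(s["joint_positions"],0),"after turn x-ang %.1f"%np.degrees(f))
E
python3 - <<'E'
import re
s=open("h.py").read()
i=s.index("    print(\"turn")
s=s[:i]+'''    xa=np.array([np.cos(f),np.sin(f),0]); za=np.cross(xa,[0,0,-1])
    print("turn %.1f | dx %.1f dy %.1f dz %.1f"%(t,*1000*np.array([d@xa,-d[2],d@za])),"| at",np.round(p*1000,1),"ang %.1f"%a,"open %.3f"%s["opening"],"F",np.round(s["force"],1),"tilt %.2f"%np.degrees(np.arccos(min(1,-R[2,1]))))
'''
open("h.py","w").write(s)
E
python3 - <<'E'
from h import *
for n in("top","side"):
    c=capture(n);h=cv2.cvtColor(c["image"],cv2.COLOR_BGR2HSV).astype(int);P=cloud(c)
    m=masks_of(c,"pan")[0];l,t,r,b=[int(v) for v in m["bbox"]]
    box=np.zeros((400,640),bool);box[t:b,l:r]=1
    H,S=h[...,0],h[...,1]
    C={}
    for k,q in dict(red=(H<8)|(H>172),blue=(H>100)&(H<125),yellow=(H>17)&(H<32)).items():
        v,u=np.nonzero(q&(S>120)&box); C[k]=world(c,[[u.mean(),v.mean()]],z=.005)[0,:2]
        print(n,k,len(u),np.round(C[k],4))
    ctr=sum(C.values())/3; 
    print(" ctr",np.round(ctr,4),"psi",[round(np.degrees(np.arctan2(*(C[k]-ctr)[::-1]))-o,1) for k,o in zip(C,(0,120,240))],"r",[round(np.linalg.norm(C[k]-ctr),4) for k in C])
    # colour rings outside the pan
    for k,q in dict(red=(H<8)|(H>172),blue=(H>100)&(H<125),yellow=(H>17)&(H<32)).items():
        w=[x for x in masks_of(c,"tin_"+k)]
        for x in w:
            a=x["region"]; f=(a&q&(S>100)).sum()/a.sum(); z=np.zeros((400,640),bool)
            pts=P[a&(c["z_map"]>0)]; pts=pts[pts[:,2]>np.percentile(pts[:,2],95)-.008]
            (cx,cy),rr=cv2.minEnclosingCircle(pts[:,:2].astype(np.float32)); print(" ",k,round(x["p"],2),"frac %.2f"%f,np.round([cx,cy,rr],4))
    if n=="top":
        v,u=np.nonzero((h[175:203,190:222,2]>200)&(h[175:203,190:222,1]<30)); print(" plate",np.round(world(c,[[190+(u.min()+u.max())/2,175+(v.min()+v.max())/2]],z=.01),4),np.ptp(u),np.ptp(v))
    zz=P[(P[...,0]>.72)&(P[...,1]>-.2)&(P[...,1]<.2)&(P[...,2]>.03)]
    print(" tall x>.72:",len(zz), np.round([zz.min(0),zz.max(0)],3).tolist() if len(zz) else "")
go(.582,-.369,.12,0)
E
```

```text
top red 139 [0.4952 0.156 ]
top blue 126 [0.5225 0.1989]
top yellow 144 [0.4712 0.2014]
 ctr [0.4963 0.1854] psi [np.float64(-92.2), np.float64(-92.8), np.float64(-92.4)] r [np.float64(0.0294), np.float64(0.0295), np.float64(0.0297)]
  red 0.58 frac 0.44 [0.6778 0.0638 0.0249]
  red 0.29 frac 0.00 [ 0.5832 -0.3701  0.0245]
  blue 0.62 frac 0.29 [ 0.5841 -0.3701  0.025 ]
  yellow 0.75 frac 0.46 [ 0.668  -0.0684  0.0243]
  yellow 0.58 frac 0.00 [ 0.6885 -0.1702  0.0243]
  yellow 0.53 frac 0.00 [ 0.5711 -0.0308  0.0241]
 plate [[0.5815 0.3434 0.01  ]] 22 21
 tall x>.72: 5348 [[0.808, -0.093, 0.03], [1.05, 0.096, 0.084]]
side red 144 [0.4941 0.1571]
side blue 140 [0.5224 0.1999]
side yellow 164 [0.4706 0.2026]
 ctr [0.4957 0.1865] psi [np.float64(-93.0), np.float64(-93.3), np.float64(-92.6)] r [np.float64(0.0295), np.float64(0.0298), np.float64(0.0298)]
  red 0.56 frac 0.31 [0.6765 0.0669 0.026 ]
  blue 0.58 frac 0.27 [ 0.5822 -0.3713  0.0282]
  yellow 0.74 frac 0.00 [ 0.5712 -0.0283  0.0267]
  yellow 0.73 frac 0.35 [ 0.6658 -0.0665  0.0263]
  yellow 0.5 frac 0.00 [ 0.6877 -0.1691  0.0282]
 tall x>.72: 11001 [[0.805, -0.2, 0.03], [1.894, 0.2, 0.428]]
turn -65.3 | dx 321.0 dy 102.5 dz 198.9 | at [ 261.  -567.9  222.5] ang -65.3 open 1.002 F [ 0.8 -0.3 -0.2] tilt 0.00
```

```bash
python3 -c "
from h import *
go(.5828,-.3705,.08,-62.7)"
```

```text
turn -2.6 | dx -27.8 dy 142.5 dz 376.5 | at [ 261.  -567.9  222.5] ang -65.3 open 1.002 F [ 0.8 -0.3 -0.2] tilt 0.00
```

Emit:
send_rows:
  moves: "87 0 0 0 -2.6; 87 -2 10 27 0; 87 -2 10 27 0; 87 -2 10 27 0; 87 -2 10 27 0; 87 -2 10 27 0; 87 -2 10 27 0; 87 -2 10 27 0; 87 -2 10 27 0; 87 -2 10 27 0; 87 -2 10 27 0; 87 -2 10 27 0; 87 -2 10 27 0; 87 -2 10 27 0; 87 -2 12 25 0; 87 0 0 0 0; 87 0 0 0 0; 87 0 0 0 0"

```text
time_s: 2.9
position: [0.582, -0.3709, 0.0805]
tcp_rot: [[0.459, -0.001, 0.889], [-0.889, -0.0, 0.459], [-0.0, -1.0, -0.001]]
force: [0.1, 0.8, -0.5]
opening: 0.999
```

```bash
python3 -c "
from h import *
go(.5828,-.3705,.010,-62.7)"
```

```text
turn 0.0 | dx 0.0 dy 70.5 dz 0.8 | at [ 582.  -370.9   80.5] ang -62.7 open 0.999 F [ 0.1  0.8 -0.5] tilt 0.03
```

Emit:
send_rows:
  moves: "87 0 15 0 0; 87 0 15 0 0; 87 0 15 0 0; 87 0 13 0.8 0; 87 0 8 0 0; 87 0 4 0 0; 60 0 0 0 0; 52 0 0 0 0; 44 0 0 0 0; 40 0 0 0 0; 40 0 0 0 0; 40 0 0 0 0; 40 0 0 0 0; 40 0 0 0 0; 40 0 -8 0 0; 40 0 -12 0 0; 40 0 -20 0 0; 40 0 -30 0 0; 40 0 -30 0 0; 40 0 -20 0 0"

```text
time_s: 4.57
position: [0.584, -0.3709, 0.1346]
tcp_rot: [[0.458, 0.003, 0.889], [-0.889, -0.003, 0.458], [0.004, -1.0, 0.002]]
force: [-0.3, -1.6, -0.9]
opening: 0.543
```

```bash
python3 -c "
from h import *
go(.5222,.1995,.130,-62.7)"
```

```text
turn -0.0 | dx -535.3 dy 4.6 dz 206.7 | at [ 584.  -370.9  134.6] ang -62.7 open 0.543 F [-0.3 -1.6 -0.9] tilt 0.23
```

Emit:
send_rows:
  moves: "40 -8 0 3 0; 40 -17 0 6.5 0; 40 -30 0 11.7 0; 40 -33 0 13 0; 40 -33 0 13 0; 40 -33 0 13 0; 40 -33 0 13 0; 40 -33 0 13 0; 40 -33 0 13 0; 40 -33 0 13 0; 40 -33 0 13 0; 40 -33 0 13 0; 40 -33 0 13 0; 40 -33 0 13 0; 40 -33 0 13 0; 40 -33 0 13 0; 40 -33 0 12 0; 40 -25 0 8 0; 40 -15 0 3 0; 40 -5 0 0 0"

```text
time_s: 6.23
position: [0.5128, 0.2297, 0.1302]
tcp_rot: [[0.462, -0.002, 0.887], [-0.887, 0.0, 0.462], [-0.001, -1.0, -0.001]]
force: [0.2, -1.0, -2.5]
opening: 0.545
```

Emit:
send_rows:
  moves: "40 0 0 0 0; 40 0 0 0 0; 40 0 0 0 0"

```text
time_s: 6.48
position: [0.515, 0.2258, 0.1304]
tcp_rot: [[0.457, -0.0, 0.889], [-0.889, -0.0, 0.457], [0.0, -1.0, -0.001]]
force: [-0.2, -0.2, -1.0]
opening: 0.546
```

Run:
```python
from h import *
go(.5222,.1995,.0150,-62.7)
for n in("top","side"):
    c=capture(n);cv2.imwrite(f"pics/{n}1.png",c["image"]);P=cloud(c)
    for x in masks_of(c,"tin_blue")[:2]:
        pts=P[x["region"]&(c["z_map"]>0)]; zt=np.percentile(pts[:,2],95);pts=pts[pts[:,2]>zt-.008]
        print(n,x["p"],x["bbox"],np.round([zt,*pts.mean(0)],4))
a=cv2.imread("pics/side1.png");cv2.imwrite("pics/side1c.png",cv2.resize(a[110:330,180:440],None,fx=2.7,fy=2.7,interpolation=cv2.INTER_CUBIC))
```

```text
turn -0.1 | dx 26.7 dy 115.4 dz -5.7 | at [515.  225.8 130.4] ang -62.8 open 0.546 F [-0.2 -0.2 -1. ] tilt 0.03
side 0.52 [272.4, 199.2, 286.2, 225.4] [0.1645 0.4881 0.2305 0.1676]
```

View pics/side1c.png

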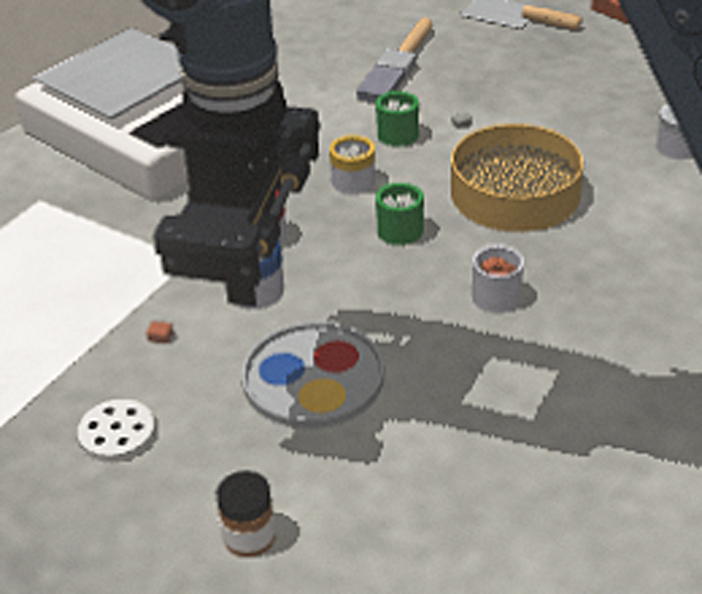

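Emit:
send_rows:
  moves: "40 10 10 -2 0; 40 12 15 -2.7 0; 40 4.7 20 -1 0; 40 0 20 0 0; 40 0 20 0 0; 40 0 15 0 0; 40 0 8 0 0; 40 0 0 0 0; 40 0 0 0 0; 40 0 0 0 0"

```text
time_s: 7.52
position: [0.5229, 0.2005, 0.0231]
tcp_rot: [[0.458, 0.001, 0.889], [-0.889, 0.0, 0.458], [0.0, -1.0, 0.001]]
force: [-0.3, 0.0, -1.0]
opening: 0.541
```

```bash
python3 -c "
from h import *
go(.5222,.1995,.0156,-62.7)"
```

```text
turn -0.0 | dx 0.5 dy 7.5 dz -1.0 | at [522.9 200.5  23.1] ang -62.7 open 0.541 F [-0.3  0.  -1. ] tilt 0.09
```

Emit:
send_rows:
  moves: "40 0.5 3 -1 0; 40 0 3 0 0; 40 0 1.3 0 0; 40 0 0 0 0; 40 0 0 0 0; 50 0 0 0 0; 56 0 0 0 0; 66 0 0 0 0; 72 0 0 0 0; 72 0 0 0 0; 72 0 -10 0 0; 72 0 -20 0 0; 87 0 -30 0 0; 87 0 -30 0 0; 87 0 -15 0 0; 87 0 0 0 0; 87 0 0 0 0"

```text
time_s: 8.93
position: [0.522, 0.1998, 0.1215]
tcp_rot: [[0.458, 0.003, 0.889], [-0.889, 0.0, 0.458], [0.001, -1.0, 0.003]]
force: [0.7, 0.4, -0.2]
opening: 0.988
```

```bash
python3 -c "
from h import *
go(.6772,.0648,.08,-2.7)"
```

```text
turn -60.0 | dx 161.4 dy 41.5 dz -127.6 | at [522.  199.8 121.5] ang -62.7 open 0.988 F [ 0.7  0.4 -0.2] tilt 0.15
```

Emit:
send_rows:
  moves: "87 0 0 0 -6; 87 0 0 0 -7; 87 0 0 0 -7; 87 0 0 0 -7; 87 0 0 0 -7; 87 0 0 0 -7; 87 0 0 0 -7; 87 0 0 0 -7; 87 0 0 0 -5; 87 20 5 -16 0; 87 20 5 -16 0; 87 20 5 -16 0; 87 20 5 -16 0; 87 20 5 -16 0; 87 20 5 -16 0; 87 20 5 -16 0; 87 21 6 -15 0; 87 0 0 0 0; 87 0 0 0 0; 87 0 0 0 0"

```text
time_s: 10.6
position: [0.6743, 0.0655, 0.0774]
tcp_rot: [[0.999, -0.005, 0.048], [-0.048, 0.001, 0.999], [-0.005, -1.0, 0.0]]
force: [0.1, 1.0, 0.1]
opening: 1.002
```

```bash
python3 -c "
from h import *
go(.6772,.0648,.010,-2.7)
for n in('top','side'):
    c=capture(n);P=cloud(c)
    for x in masks_of(c,'tin_blue')[:1]:
        pts=P[x['region']&(c['z_map']>0)]; zt=np.percentile(pts[:,2],95);pts=pts[pts[:,2]>zt-.006]
        print(n,x['p'],np.round(zt,4),np.round((pts.min(0)+pts.max(0))/2,4))
"
```

```text
turn -0.0 | dx 2.9 dy 67.4 dz -0.5 | at [674.3  65.5  77.4] ang -2.7 open 1.002 F [0.1 1.  0.1] tilt 0.26
side 0.66 0.049 [0.5203 0.2028 0.0469]
```

Emit:
send_rows:
  moves: "87 1.5 15 -0.5 0; 87 1.4 15 0 0; 87 0 15 0 0; 87 0 12 0 0; 87 0 7 0 0; 87 0 3 0 0; 60 0 0 0 0; 52 0 0 0 0; 44 0 0 0 0; 40 0 0 0 0; 40 0 0 0 0; 40 0 0 0 0; 40 0 0 0 0; 40 0 -8 0 0; 40 0 -12 0 0; 40 0 -20 0 0; 40 0 -30 0 0; 40 0 -30 0 0; 40 0 -15 0 0; 40 0 0 0 0"

```text
time_s: 12.47
position: [0.6827, 0.0645, 0.1335]
tcp_rot: [[0.999, 0.011, 0.047], [-0.047, -0.001, 0.999], [0.011, -1.0, -0.0]]
force: [0.7, 0.1, 0.4]
opening: 0.547
```

```bash
python3 -c "
from h import *
go(.4945,.1566,.120,-2.7)"
```

```text
turn -0.0 | dx -192.3 dy 13.5 dz 83.1 | at [682.7  64.5 133.5] ang -2.7 open 0.547 F [0.7 0.1 0.4] tilt 0.63
```

Emit:
send_rows:
  moves: "40 -6 0 3 0; 40 -15 1 6 0; 40 -25 2 11 0; 40 -25 2 11 0; 40 -25 2 11 0; 40 -25 2 11 0; 40 -25 2 11 0; 40 -22 2 10 0; 40 -13 0 6 0; 40 -5 0 2 0; 40 0 0 0 0; 40 0 0 0 0; 40 0 0 0 0; 40 0 0 0 0"

```text
time_s: 13.63
position: [0.4986, 0.1548, 0.1142]
tcp_rot: [[0.999, 0.001, 0.048], [-0.048, 0.0, 0.999], [0.001, -1.0, 0.0]]
force: [-0.0, 0.6, -1.4]
opening: 0.548
```

Run:
```python
from h import *
go(.4945,.1566,.0156,-2.7)
c=capture("side");cv2.imwrite("pics/side2c.png",cv2.resize(c["image"][110:330,180:440],None,fx=2.7,fy=2.7,interpolation=cv2.INTER_CUBIC))
```

```text
turn -0.1 | dx -4.2 dy 98.6 dz 1.6 | at [498.6 154.8 114.2] ang -2.8 open 0.548 F [-0.   0.6 -1.4] tilt 0.07
```

View pics/side2c.png

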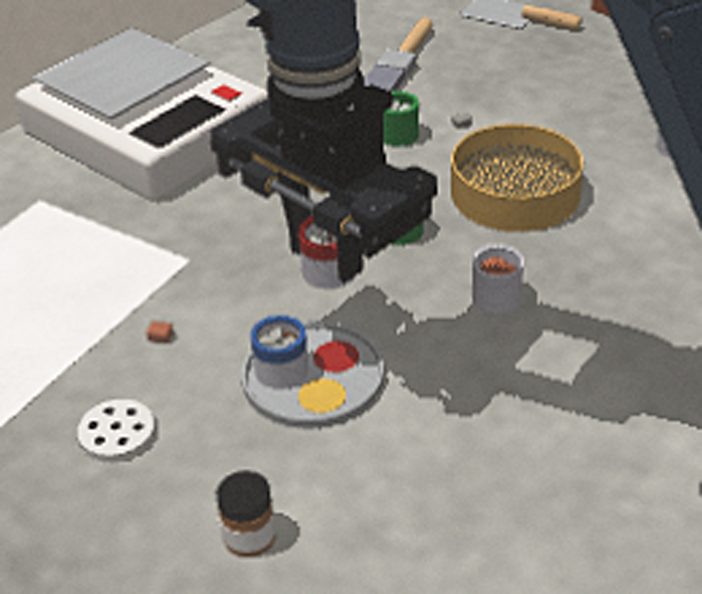

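Blue stands upright on its spot (crop 280,350); red hangs upright in the jaws (320,250). Lowering it.

Emit:
send_rows:
  moves: "40 -2 10 1 0; 40 -2.2 15 0.6 0; 40 0 20 0 0; 40 0 20 0 0; 40 0 15 0 0; 40 0 8 0 0; 40 0 4 0 0; 40 0 0 0 0; 40 0 0 0 0; 40 0 0 0 0"

```text
time_s: 14.52
position: [0.4939, 0.1571, 0.023]
tcp_rot: [[0.999, 0.002, 0.048], [-0.048, 0.0, 0.999], [0.002, -1.0, 0.0]]
force: [0.5, -0.6, -1.1]
opening: 0.548
```

```bash
python3 -c "
from h import *
go(.4945,.1566,.0156,-2.7)"
```

```text
turn -0.0 | dx 0.6 dy 7.4 dz -0.5 | at [493.9 157.1  23. ] ang -2.7 open 0.548 F [ 0.5 -0.6 -1.1] tilt 0.10
```

Emit:
send_rows:
  moves: "40 0.5 3 -0.5 0; 40 0 3 0 0; 40 0 1.2 0 0; 40 0 0 0 0; 40 0 0 0 0; 50 0 0 0 0; 56 0 0 0 0; 66 0 0 0 0; 72 0 0 0 0; 72 0 0 0 0; 72 0 -10 0 0; 72 0 -20 0 0; 87 0 -30 0 0; 87 0 -30 0 0; 87 0 -15 0 0; 87 0 0 0 0; 87 0 0 0 0"

```text
time_s: 15.93
position: [0.4941, 0.1567, 0.1212]
tcp_rot: [[0.999, 0.003, 0.047], [-0.047, 0.0, 0.999], [0.002, -1.0, 0.0]]
force: [0.2, 0.1, -0.8]
opening: 0.99
```

```bash
python3 -c "
from h import *
go(.6669,-.0675,.08,57.3)"
```

```text
turn -60.0 | dx -95.3 dy 41.2 dz -266.5 | at [494.1 156.7 121.2] ang -2.7 open 0.990 F [ 0.2  0.1 -0.8] tilt 0.14
```

Emit:
send_rows:
  moves: "87 0 0 0 -6; 87 0 0 0 -7; 87 0 0 0 -7; 87 0 0 0 -7; 87 0 0 0 -7; 87 0 0 0 -7; 87 0 0 0 -7; 87 0 0 0 -7; 87 0 0 0 -5; 87 -10 2 -27 0; 87 -10 2 -28 0; 87 -10 2 -28 0; 87 -10 5 -28 0; 87 -10 5 -28 0; 87 -10 5 -28 0; 87 -10 5 -28 0; 87 -10 5 -28 0; 87 -10 5 -28 0; 87 -5.3 5 -15.5 0"

```text
time_s: 17.52
position: [0.6674, -0.0707, 0.0768]
tcp_rot: [[0.542, -0.001, -0.84], [0.84, -0.001, 0.542], [-0.001, -1.0, 0.0]]
force: [1.1, -0.9, 0.4]
opening: 1.001
```

Emit:
send_rows:
  moves: "87 0 0 0 0; 87 0 0 0 0; 87 0 0 0 0; 87 0 0 0 0"

```text
time_s: 17.85
position: [0.6648, -0.0661, 0.0785]
tcp_rot: [[0.54, -0.003, -0.842], [0.842, 0.001, 0.54], [-0.001, -1.0, 0.003]]
force: [-0.2, -0.1, 0.5]
opening: 1.0
```

Run:
```python
from h import *
go(.6669,-.0675,.010,57.3)
c=capture("top");cv2.imwrite("pics/top3c.png",cv2.resize(c["image"][120:280,170:490],None,fx=2.5,fy=2.5,interpolation=cv2.INTER_CUBIC))
```

```text
turn 0.0 | dx -0.0 dy 68.5 dz -2.5 | at [664.8 -66.1  78.5] ang 57.3 open 1.000 F [-0.2 -0.1  0.5] tilt 0.15
```

View pics/top3c.png

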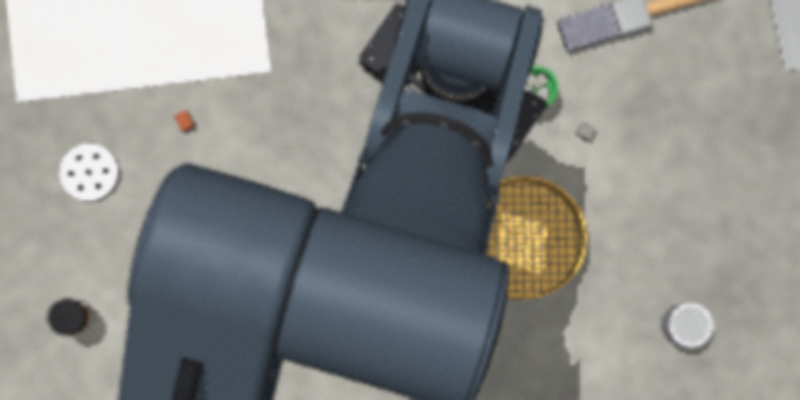

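The arm hides the pan here; only the plate (89,172) and the jar (69,316) are visible, both undisturbed. I'll pick up yellow.

Emit:
send_rows:
  moves: "87 0 15 -1.5 0; 87 0 15 -1 0; 87 0 15 0 0; 87 0 13 0 0; 87 0 7 0 0; 87 0 3.2 0 0; 60 0 0 0 0; 52 0 0 0 0; 44 0 0 0 0; 40 0 0 0 0; 40 0 0 0 0; 40 0 0 0 0; 40 0 0 0 0; 40 0 -8 0 0; 40 0 -12 0 0; 40 0 -20 0 0; 40 0 -30 0 0; 40 0 -30 0 0; 40 0 -15 0 0; 40 0 0 0 0"

```text
time_s: 19.57
position: [0.6718, -0.0698, 0.1319]
tcp_rot: [[0.54, 0.01, -0.841], [0.841, -0.003, 0.54], [0.003, -1.0, -0.01]]
force: [0.5, -0.3, -0.7]
opening: 0.545
```

```bash
python3 -c "
from h import *
go(.4712,.2019,.130,57.3)"
```

```text
turn -0.0 | dx 120.3 dy 1.9 dz 315.5 | at [671.8 -69.8 131.9] ang 57.3 open 0.545 F [ 0.5 -0.3 -0.7] tilt 0.61
```

Emit:
send_rows:
  moves: "40 3 0 7 0; 40 7 0 17 0; 40 10 0 26 0; 40 11 0 28 0; 40 11 0 28 0; 40 11 0 28 0; 40 11 0 28 0; 40 11 0 28 0; 40 11 0 28 0; 40 11 0 28 0; 40 11 0 28 0; 40 9 0 20 0; 40 5 0 12 0; 40 2 0 5 0; 40 0 0 0 0; 40 0 0 0 0; 40 0 0 0 0; 40 0 0 0 0; 40 0 0 0 0"

```text
time_s: 21.15
position: [0.4746, 0.2026, 0.1258]
tcp_rot: [[0.542, 0.0, -0.84], [0.84, -0.0, 0.542], [0.0, -1.0, -0.0]]
force: [1.3, -0.4, 0.1]
opening: 0.543
```

Run:
```python
from h import *
go(.4712,.2019,.0156,57.3)
c=capture("side");cv2.imwrite("pics/side4c.png",cv2.resize(c["image"][110:330,180:440],None,fx=2.7,fy=2.7,interpolation=cv2.INTER_CUBIC))
```

```text
turn -0.1 | dx -2.4 dy 110.2 dz 2.5 | at [474.6 202.6 125.8] ang 57.2 open 0.543 F [ 1.3 -0.4  0.1] tilt 0.03
```

View pics/side4c.png

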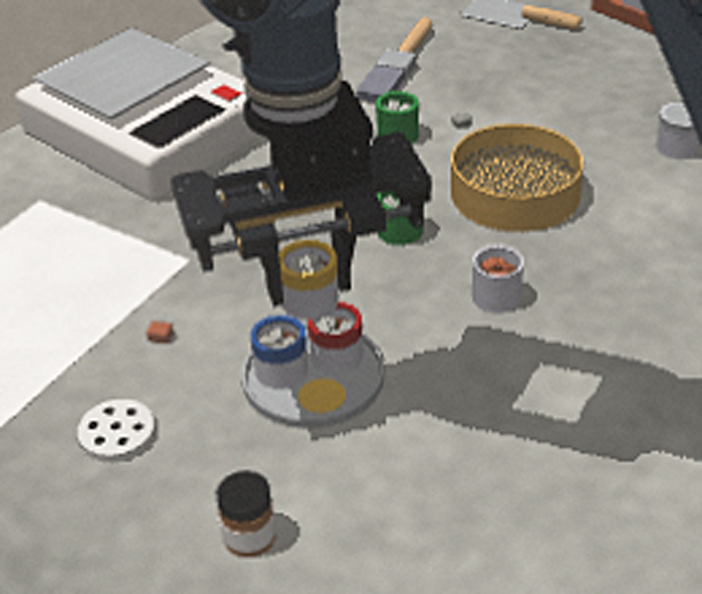

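Blue (280,345) and red (335,335) are standing; yellow is held upright over its spot.

Emit:
send_rows:
  moves: "40 -1.2 10 2 0; 40 -1.2 15 1.5 0; 40 0 20 0 0; 40 0 15 0 0; 40 0 0 0 0; 40 0 0 0 0; 40 0 0 0 0; 40 0 0 0 0"

```text
time_s: 21.87
position: [0.4705, 0.2034, 0.0668]
tcp_rot: [[0.541, 0.002, -0.841], [0.841, 0.0, 0.541], [0.002, -1.0, -0.002]]
force: [-0.7, 0.2, 0.4]
opening: 0.545
```

```bash
python3 -c "
from h import *
go(.4704,.2024,.0156,57.3)"
```

```text
turn -0.0 | dx -0.9 dy 51.2 dz -0.4 | at [470.5 203.4  66.8] ang 57.3 open 0.545 F [-0.7  0.2  0.4] tilt 0.13
```

Emit:
send_rows:
  moves: "40 -0.8 10 -0.2 0; 40 0 12 0 0; 40 0 12 0 0; 40 0 8 0 0; 40 0 5 0 0; 40 0 3 0 0; 40 0 1 0 0; 40 0 0 0 0; 40 0 0 0 0; 40 0 0 0 0"

```text
time_s: 22.7
position: [0.4689, 0.2024, 0.0162]
tcp_rot: [[0.54, 0.0, -0.841], [0.841, -0.0, 0.54], [-0.0, -1.0, -0.0]]
force: [-2.1, -2.1, 9.8]
opening: 0.544
```

```bash
python3 -c "
from h import *
go(.4704,.2024,.0156,57.3)"
```

```text
turn -0.0 | dx 0.8 dy 0.6 dz -1.3 | at [468.9 202.4  16.2] ang 57.3 open 0.544 F [-2.1 -2.1  9.8] tilt 0.01
```

Emit:
send_rows:
  moves: "50 0 0 0 0; 56 0 0 0 0; 66 0 0 0 0; 72 0 0 0 0; 72 0 0 0 0; 72 0 -10 0 0; 72 0 -20 0 0; 87 0 -30 0 0; 87 0 -30 0 0; 87 0 -15 0 0; 87 0 0 0 0; 87 0 0 0 0; 87 0 0 0 0"

```text
time_s: 23.78
position: [0.4686, 0.2024, 0.1195]
tcp_rot: [[0.541, -0.001, -0.841], [0.841, -0.0, 0.541], [-0.001, -1.0, 0.001]]
force: [-0.1, -0.4, -0.5]
opening: 0.995
```

```bash
python3 -c "
from h import *
go(.581,.3441,.06,57.3)"
```

```text
turn -0.0 | dx 180.0 dy 59.5 dz -18.0 | at [468.6 202.4 119.5] ang 57.3 open 0.995 F [-0.1 -0.4 -0.5] tilt 0.07
```

Emit:
send_rows:
  moves: "87 10 0 -1 0; 87 22 0 -2 0; 87 22 5 -2 0; 87 22 8 -2 0; 87 22 8 -2 0; 87 22 8 -2 0; 87 22 8 -2 0; 87 20 8 -2 0; 87 13 8 -2 0; 87 5 6.5 -1 0; 87 0 0 0 0; 87 0 0 0 0; 87 0 0 0 0; 87 0 0 0 0"

```text
time_s: 24.95
position: [0.5812, 0.3436, 0.0607]
tcp_rot: [[0.541, -0.0, -0.841], [0.841, -0.0, 0.541], [-0.001, -1.0, 0.0]]
force: [-0.4, -0.4, -1.0]
opening: 0.999
```

Run:
```python
from h import *
go(.581,.3441,.002,57.3)
for n in("top","side"):
    c=capture(n);P=cloud(c);h=cv2.cvtColor(c["image"],cv2.COLOR_BGR2HSV).astype(int)
    H,S=h[...,0],h[...,1]; reg=(abs(P[...,0]-.496)<.07)&(abs(P[...,1]-.186)<.07)&(P[...,2]>.035)&(P[...,2]<.06)
    for k,q in dict(red=(H<8)|(H>172),blue=(H>100)&(H<125),yellow=(H>17)&(H<32)).items():
        p=P[q&(S>110)&reg]
        if len(p)>20:
            (x,y),r=cv2.minEnclosingCircle(p[:,:2].astype(np.float32)); print(n,k,len(p),np.round([x,y,r],4),"ztop",np.round(np.percentile(p[:,2],90),4))
    t,l=(110,180) if n=="side" else (150,170)
    cv2.imwrite(f"pics/{n}5c.png",cv2.resize(c["image"][t:t+220,l:l+260] if n=="side" else c["image"][150:270,170:330],None,fx=2.7 if n=="side" else 4.5,fy=2.7 if n=="side" else 4.5,interpolation=cv2.INTER_CUBIC))
```

```text
turn -0.0 | dx 0.3 dy 58.7 dz 0.5 | at [581.2 343.6  60.7] ang 57.3 open 0.999 F [-0.4 -0.4 -1. ] tilt 0.03
top red 89 [0.4942 0.1548 0.0241] ztop 0.0535
top blue 51 [0.5207 0.1989 0.0238] ztop 0.0528
top yellow 99 [0.469 0.203 0.025] ztop 0.0532
side red 135 [0.4931 0.1558 0.0258] ztop 0.0504
side blue 81 [0.5204 0.2019 0.0255] ztop 0.0501
side yellow 178 [0.4702 0.2048 0.0279] ztop 0.0497
```

View pics/side5c.png

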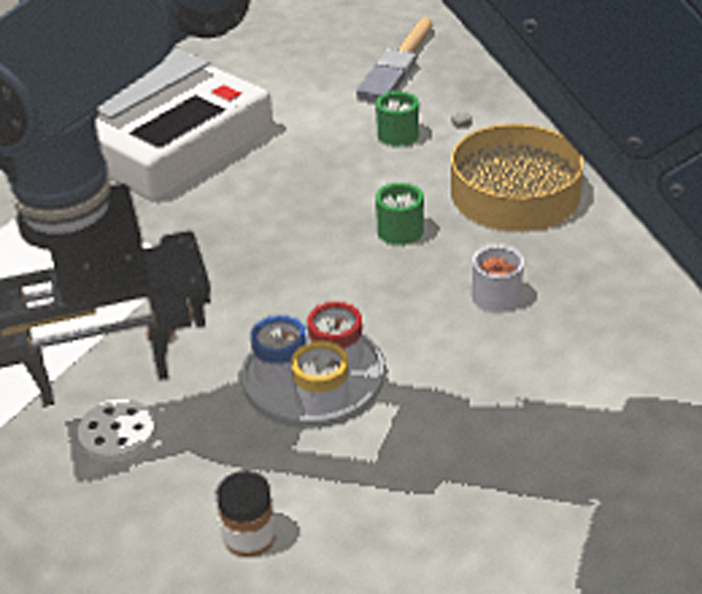

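View pics/top5c.png

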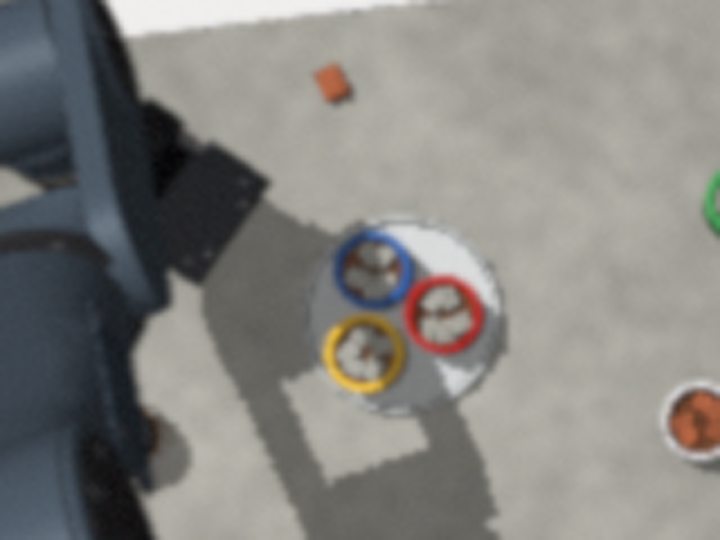

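All three tins stand upright on their spots, within about 2 mm by both cameras. Now the plate.

Emit:
send_rows:
  moves: "87 0.3 15 0.5 0; 87 0 15 0 0; 87 0 14 0 0; 87 0 8 0 0; 87 0 4 0 0; 87 0 2 0 0; 87 0 0 0 0; 87 0 0 0 0; 87 0 0 0 0"

```text
time_s: 25.8
position: [0.582, 0.345, 0.0031]
tcp_rot: [[0.54, 0.001, -0.841], [0.841, 0.001, 0.54], [0.001, -1.0, -0.001]]
force: [0.1, -0.4, 0.5]
opening: 1.002
```

```bash
python3 -c "
from h import *
go(.581,.3441,.002,57.3)"
```

```text
turn -0.0 | dx -1.3 dy 1.1 dz 0.3 | at [582.  345.    3.1] ang 57.3 open 1.002 F [ 0.1 -0.4  0.5] tilt 0.08
```

Emit:
send_rows:
  moves: "87 -1 0.8 0 0; 76 0 0 0 0; 68 0 0 0 0; 62 0 0 0 0; 58 0 0 0 0; 58 0 0 0 0; 58 0 0 0 0; 58 0 0 0 0; 58 0 -5 0 0; 58 0 -10 0 0; 58 0 -20 0 0; 58 0 -30 0 0; 58 0 -30 0 0; 58 0 -15 0 0; 58 0 0 0 0; 58 0 0 0 0; 58 0 0 0 0"

```text
time_s: 27.22
position: [0.5799, 0.3435, 0.1107]
tcp_rot: [[0.54, -0.002, -0.841], [0.841, -0.001, 0.54], [-0.002, -1.0, 0.001]]
force: [0.1, 0.3, -1.1]
opening: 0.747
```

Run:
```python
from h import *
go(.4955,.1862,.110,57.3)
c=capture("side");P=cloud(c)
for x in masks_of(c,"plate")[:1]:
    p=P[x["region"]&(c["z_map"]>0)]; d=p-p.mean(0); n=np.linalg.svd(d,full_matrices=False)[2][2]; print(x["p"],x["bbox"],np.round(p.mean(0),4),"normal",np.round(n,3))
```

```text
turn -0.0 | dx -177.9 dy 0.7 dz -14.0 | at [579.9 343.5 110.7] ang 57.3 open 0.747 F [ 0.1  0.3 -1.1] tilt 0.13
0.92 [200.5, 223.9, 233.8, 247.1] [0.5776 0.3444 0.1161] normal [-0.284  0.383 -0.879]
```

Run:
```python
from h import *
c=capture("side");cv2.imwrite("pics/side6c.png",cv2.resize(c["image"][190:290,150:290],None,fx=5,fy=5,interpolation=cv2.INTER_CUBIC))
P=cloud(c); x=masks_of(c,"plate")[0]; m=cv2.erode(x["region"].astype(np.uint8),np.ones((5,5)))>0; p=P[m&(c["z_map"]>0)]; p=p[(p[:,2]>.105)&(p[:,2]<.13)]
A=np.c_[p[:,:2]-p[:,:2].mean(0),np.ones(len(p))]; print(len(p),np.linalg.lstsq(A,p[:,2],rcond=None)[0])
```

```text
394 [-0.00172423 -0.01130751  0.11775949]
```

View pics/side6c.png

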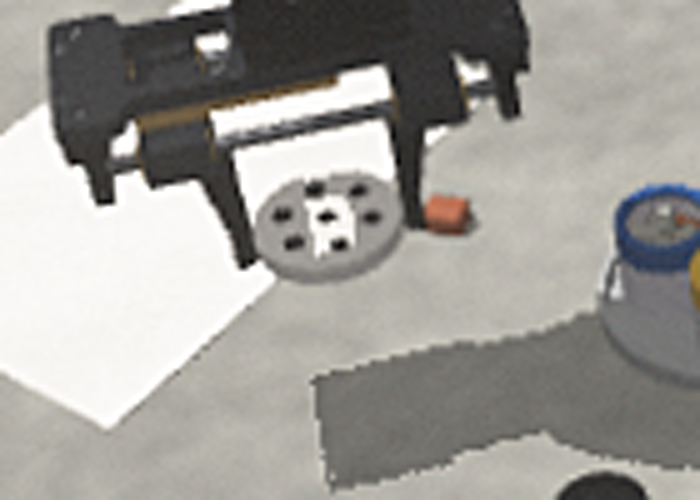

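The plate is held flat: the slope fit gives under 0.012. Moving it over the tins.

Emit:
send_rows:
  moves: "58 -6 0 0 0; 58 -14 0 -1 0; 58 -22 0 -2 0; 58 -24 0 -2 0; 58 -24 0 -2 0; 58 -24 0 -2 0; 58 -24 0 -2 0; 58 -20 0 -2 0; 58 -13 0 -1 0; 58 -6 0 0 0; 58 0 10 0 0; 58 0 15 0 0; 58 0 10 0 0; 58 0 5 0 0; 58 0 0 0 0; 58 0 0 0 0; 58 0 0 0 0; 58 0 0 0 0"

```text
time_s: 28.92
position: [0.4975, 0.1877, 0.072]
tcp_rot: [[0.54, 0.001, -0.842], [0.842, 0.0, 0.54], [0.001, -1.0, -0.001]]
force: [-0.2, 0.2, -0.0]
opening: 0.75
```

Run:
```python
from h import *
go(.4955,.1862,.053,57.3)
c=capture("side");P=cloud(c)
x=masks_of(c,"plate")[0];q=P[x["region"]]; q=q[(q[:,2]>.05)&(q[:,2]<.1)];print(x["p"],np.round((q.min(0)+q.max(0))/2,4),np.round(np.median(q,axis=0),4),np.round(np.ptp(q,axis=0),3))
```

```text
turn 0.0 | dx -2.4 dy 19.0 dz 0.9 | at [497.5 187.7  72. ] ang 57.3 open 0.750 F [-0.2  0.2 -0. ] tilt 0.07
0.71 [0.4974 0.1899 0.0755] [0.4947 0.1927 0.0786] [0.066 0.065 0.016]
```

Emit:
send_rows:
  moves: "58 -1.4 8 0.4 0; 58 -1 5 0.4 0; 58 0 3 0 0; 58 0 1 0 0; 58 0 0 0 0; 58 0 0 0 0; 58 0 0 0 0"

```text
time_s: 29.6
position: [0.4952, 0.1859, 0.0546]
tcp_rot: [[0.541, 0.0, -0.841], [0.841, 0.0, 0.541], [0.0, -1.0, -0.0]]
force: [-0.1, 0.8, 0.1]
opening: 0.745
```

Emit:
send_rows:
  moves: "58 0 1 0 0; 58 0 0 0 0; 58 0 0 0 0"

```text
time_s: 29.85
position: [0.4951, 0.1858, 0.0536]
tcp_rot: [[0.54, 0.0, -0.841], [0.841, 0.0, 0.54], [0.0, -1.0, -0.0]]
force: [1.0, -0.0, -0.9]
opening: 0.751
```

Emit:
send_rows:
  moves: "58 0 1 0 0; 58 0 0 0 0; 58 0 0 0 0"

```text
time_s: 30.1
position: [0.495, 0.1858, 0.0525]
tcp_rot: [[0.54, -0.0, -0.841], [0.841, 0.0, 0.54], [-0.0, -1.0, 0.0]]
force: [1.1, 0.2, -0.6]
opening: 0.745
```

Emit:
send_rows:
  moves: "58 0 0.8 0 0; 58 0 0 0 0; 58 0 0 0 0"

```text
time_s: 30.35
position: [0.495, 0.1858, 0.0517]
tcp_rot: [[0.541, -0.0, -0.841], [0.841, -0.0, 0.541], [-0.0, -1.0, 0.0]]
force: [0.2, 0.8, -0.8]
opening: 0.748
```

Emit:
send_rows:
  moves: "58 0 0.6 0 0; 58 0 0 0 0; 58 0 0 0 0"

```text
time_s: 30.6
position: [0.4951, 0.1859, 0.0516]
tcp_rot: [[0.54, 0.0, -0.841], [0.841, 0.0, 0.54], [0.0, -1.0, -0.0]]
force: [-1.0, -0.3, 4.4]
opening: 0.747
```

Run:
```python
from h import *
c=capture("side");P=cloud(c)
x=masks_of(c,"plate")[0];m=cv2.erode(x["region"].astype(np.uint8),np.ones((5,5)))>0;q=P[m];print(x["p"],np.round(np.percentile(q[:,2],[10,50,90]),4))
cv2.imwrite("pics/side7c.png",cv2.resize(c["image"][195:285,240:350],None,fx=6,fy=6,interpolation=cv2.INTER_CUBIC))
```

```text
Traceback (most recent call last):
IndexError: list index out of range
```

Contact: 4.4 N upward at tip 51.6 mm. Releasing the plate gently, then rising.

Emit:
send_rows:
  moves: "66 0 0 0 0; 70 0 0 0 0; 76 0 0 0 0; 84 0 0 0 0; 87 0 0 0 0; 87 0 -5 0 0; 87 0 -10 0 0; 87 0 -20 0 0; 87 0 -25 0 0; 87 0 -15 0 0; 87 0 0 0 0; 87 0 0 0 0; 87 0 0 0 0"

```text
time_s: 31.78
position: [0.4945, 0.1858, 0.126]
tcp_rot: [[0.54, -0.001, -0.841], [0.841, -0.0, 0.54], [-0.0, -1.0, 0.0]]
force: [-0.2, -0.1, -0.0]
opening: 0.999
```

```bash
python3 -c "
from h import *
go(.4148,.3505,.10,57.3)"
```

```text
turn -0.0 | dx 95.6 dy 26.0 dz 156.1 | at [494.5 185.8 126. ] ang 57.3 open 0.999 F [-0.2 -0.1 -0. ] tilt 0.03
```

Emit:
send_rows:
  moves: "87 5 0 8 0; 87 10 0 16 0; 87 14 2 23 0; 87 14 4 23 0; 87 14 4 23 0; 87 14 4 23 0; 87 12 4 20 0; 87 8 4 13 0; 87 4.6 4 7 0; 87 0 0 0 0; 87 0 0 0 0; 87 0 0 0 0; 87 0 0 0 0"

```text
time_s: 32.87
position: [0.416, 0.3498, 0.1002]
tcp_rot: [[0.542, 0.0, -0.841], [0.841, -0.0, 0.542], [-0.0, -1.0, -0.0]]
force: [-0.2, -0.2, 0.4]
opening: 1.001
```

Run:
```python
from h import *
go(.4148,.3505,.012,57.3)
for n in("top","side"):
    c=capture(n);P=cloud(c)
    reg=(np.hypot(P[...,0]-.496,P[...,1]-.187)<.045)&(P[...,2]>.055)&(P[...,2]<.07)
    q=P[reg]; (x,y),r=cv2.minEnclosingCircle(q[:,:2].astype(np.float32)); A=np.c_[q[:,:2]-[x,y],np.ones(len(q))]
    print(n,len(q),np.round([x,y,r],4),np.linalg.lstsq(A,q[:,2],rcond=None)[0].round(4))
cv2.imwrite("pics/side8c.png",cv2.resize(c["image"][195:325,220:350],None,fx=4.5,fy=4.5,interpolation=cv2.INTER_CUBIC))
```

```text
turn -0.1 | dx -0.1 dy 88.2 dz 1.4 | at [416.  349.8 100.2] ang 57.2 open 1.001 F [-0.2 -0.2  0.4] tilt 0.01
top 405 [0.4978 0.1857 0.0429] [-0.0092 -0.0206  0.0601]
side 0 [0. 0. 0.] [0. 0. 0.]
```

View pics/side8c.png

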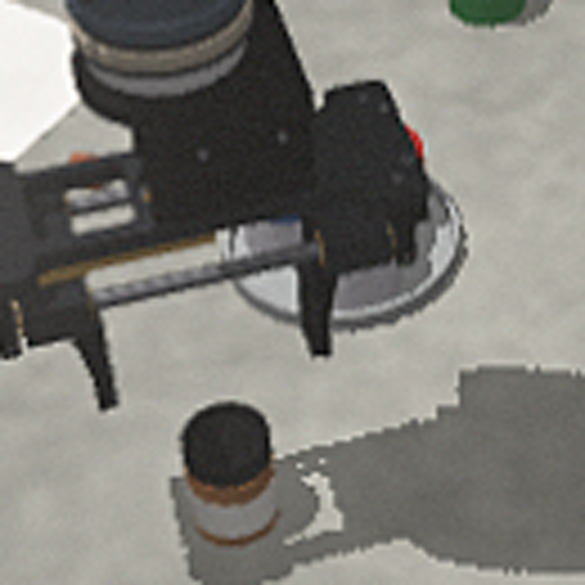

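Emit:
send_rows:
  moves: "87 0 15 1.4 0; 87 0 20 0 0; 87 0 20 0 0; 87 0 15 0 0; 87 0 10 0 0; 87 0 6 0 0; 87 0 2 0 0; 87 0 0 0 0; 66 0 0 0 0; 54 0 0 0 0; 44 0 0 0 0; 36 0 0 0 0; 34 0 0 0 0; 34 0 0 0 0; 34 0 0 0 0; 34 0 0 0 0; 34 0 0 0 0"

```text
time_s: 34.38
position: [0.4141, 0.3513, 0.0122]
tcp_rot: [[0.54, -0.0, -0.841], [0.841, -0.0, 0.54], [-0.0, -1.0, 0.0]]
force: [-0.6, 0.0, 1.0]
opening: 0.476
```

Emit:
send_rows:
  moves: "34 0 -6 0 0; 34 0 -12 0 0; 34 0 -20 0 0; 34 0 -30 0 0; 34 0 -30 0 0; 34 0 -25 0 0; 34 0 -15 0 0; 34 0 0 0 0; 34 0 0 0 0; 34 0 0 0 0; 34 0 0 0 0"

```text
time_s: 35.3
position: [0.4132, 0.3507, 0.1489]
tcp_rot: [[0.541, -0.003, -0.841], [0.841, -0.001, 0.541], [-0.003, -1.0, 0.001]]
force: [0.7, -0.0, -1.5]
opening: 0.477
```

Run:
```python
from h import *
go(.4955,.1862,.150,57.3)
c=capture("top");cv2.imwrite("pics/top9c.png",cv2.resize(c["image"][180:270,180:300],None,fx=6,fy=6,interpolation=cv2.INTER_CUBIC))
c=capture("side");cv2.imwrite("pics/side9c.png",cv2.resize(c["image"][150:325,190:350],None,fx=3.4,fy=3.4,interpolation=cv2.INTER_CUBIC))
a=cv2.imread("pics/top9c.png");b=cv2.imread("pics/side9c.png")[:540]
o=np.zeros((600,800,3),np.uint8);a=cv2.resize(a,(430,322));b=cv2.resize(b,(370,405));o[:322,:430]=a;o[:405,430:]=b;cv2.imwrite("pics/both9.png",o[:405])
```

```text
turn -0.0 | dx -94.0 dy -1.1 dz -158.2 | at [413.2 350.7 148.9] ang 57.3 open 0.477 F [ 0.7 -0.  -1.5] tilt 0.18
```

View pics/both9.png

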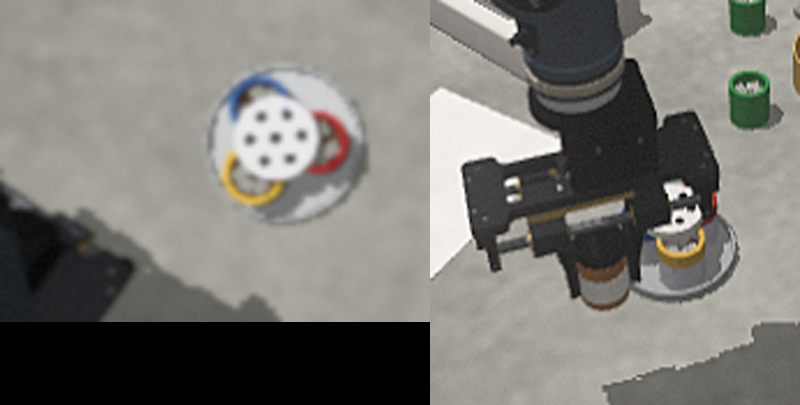

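The plate lies on the three tins and looks nearly centred once parallax is allowed for. The jar is held upright. I'll measure the plate exactly.

Run:
```python
from h import *
c=capture("top");P=cloud(c);h=cv2.cvtColor(c["image"],cv2.COLOR_BGR2HSV)
m=(h[...,2]>215)&(h[...,1]<25);m[:195]=0;m[245:]=0;m[:,:230]=0;m[:,290:]=0
n,l,s,ct=cv2.connectedComponentsWithStats(cv2.morphologyEx(m.astype(np.uint8),cv2.MORPH_CLOSE,np.ones((3,3))))
i=1+s[1:,4].argmax();print(s[i],world(c,[ct[i]],z=.060).round(4)); q=P[l==i]; q=q[q[:,2]>.05]
A=np.c_[q[:,:2]-q[:,:2].mean(0),np.ones(len(q))];print(len(q),np.linalg.lstsq(A,q[:,2],rcond=None)[0].round(4))
```

```text
[245 207  23  23 323] [[0.4967 0.1868 0.06  ]]
319 [-2.0178 -3.8386  0.0732]
```

Emit:
send_rows:
  moves: "34 -4 0 -6 0; 34 -8 0 -14 0; 34 -12 0 -20 0; 34 -14 0 -23 0; 34 -14 0 -24 0; 34 -14 0 -24 0; 34 -12 0 -21 0; 34 -9 0 -15 0; 34 -5 0 -8 0; 34 -2 0 -3 0; 34 0 10 0 0; 34 0 20 0 0; 34 0 20 0 0; 34 0 10 0 0; 34 0 0 0 0; 34 0 0 0 0; 34 0 0 0 0; 34 0 0 0 0"

```text
time_s: 36.95
position: [0.4971, 0.1873, 0.091]
tcp_rot: [[0.54, 0.002, -0.842], [0.842, 0.0, 0.54], [0.001, -1.0, -0.001]]
force: [0.1, -0.8, -0.2]
opening: 0.476
```

```bash
python3 -c "
from h import *
go(.4957,.1867,.0725,57.3)"
```

```text
turn 0.0 | dx -1.2 dy 18.5 dz 0.8 | at [497.1 187.3  91. ] ang 57.3 open 0.476 F [ 0.1 -0.8 -0.2] tilt 0.12
```

Emit:
send_rows:
  moves: "34 -1.2 8 0.8 0; 34 0 6 0 0; 34 0 3 0 0; 34 0 1 0 0; 34 0 0 0 0; 34 0 0 0 0; 34 0 0 0 0"

```text
time_s: 37.53
position: [0.4945, 0.1862, 0.0722]
tcp_rot: [[0.541, -0.001, -0.841], [0.841, -0.0, 0.541], [-0.001, -1.0, 0.001]]
force: [-2.1, 0.3, 2.8]
opening: 0.475
```

Emit:
send_rows:
  moves: "34 0 0.7 0 0; 34 0 0 0 0; 34 0 0 0 0"

```text
time_s: 37.78
position: [0.4946, 0.1862, 0.0721]
tcp_rot: [[0.54, -0.001, -0.841], [0.841, -0.0, 0.54], [-0.001, -1.0, 0.001]]
force: [-3.5, -0.3, 8.6]
opening: 0.48
```

In contact at the expected height (tip 72.1 mm). Releasing, then rising clear and backing off to the start side.

Emit:
send_rows:
  moves: "44 0 -0.7 0 0; 48 0 0 0 0; 56 0 0 0 0; 70 0 0 0 0; 87 0 0 0 0; 87 0 0 0 0; 87 0 -10 0 0; 87 0 -20 0 0; 87 0 -30 0 0; 87 0 -30 0 0; 87 0 -20 0 0; 87 0 0 0 0; 87 -20 0 0 0; 87 -35 0 0 0; 87 -35 0 0 0; 87 -35 0 0 0; 87 -35 0 0 0; 87 -35 0 0 0; 87 -20 0 0 0; 87 0 0 0 0"

```text
time_s: 39.45
position: [0.3759, 0.0037, 0.1819]
tcp_rot: [[0.544, -0.003, -0.839], [0.839, 0.0, 0.544], [-0.002, -1.0, 0.003]]
force: [-1.1, -0.3, -0.4]
opening: 0.997
```

Run:
```python
from h import *
s=read_state();print(s["position"],s["opening"],s["force"])
for n in("top","side"):
    c=capture(n);P=cloud(c);h=cv2.cvtColor(c["image"],cv2.COLOR_BGR2HSV).astype(int);H,S=h[...,0],h[...,1]
    near=np.hypot(P[...,0]-.496,P[...,1]-.187)<.07
    q=P[near&(P[...,2]>.108)&(P[...,2]<.13)]
    if len(q):print(n,"jar top",len(q),np.round([*cv2.minEnclosingCircle(q[:,:2].astype(np.float32))[0],np.median(q[:,2])],4))
    for k,m in dict(red=(H<8)|(H>172),blue=(H>100)&(H<125),yellow=(H>17)&(H<32)).items():
        q=P[m&(S>110)&near&(P[...,2]>.03)&(P[...,2]<.06)]
        if len(q)>8:print(n,k,len(q),np.round([*cv2.minEnclosingCircle(q[:,:2].astype(np.float32))[0],np.percentile(q[:,2],90)],4))
    for x in masks_of(c,"plate")[:1]: 
        q=P[x["region"]];q=q[(q[:,2]>.03)&(q[:,2]<.075)];print(n,"plate",round(x["p"],2),np.round(np.r_[(q.min(0)+q.max(0))/2,np.percentile(q[:,2],90)],4) if len(q) else "")
    cv2.imwrite(f"pics/{n}10.png",c["image"])
a=cv2.imread("pics/side10.png")[180:290,230:350];b=cv2.imread("pics/top10.png")[175:265,200:320]
o=np.zeros((420,800,3),np.uint8);o[:367,:400]=cv2.resize(a,(400,367));o[:300,400:]=cv2.resize(b,(400,300));cv2.imwrite("pics/both10.png",o)
```

```text
[0.37594874 0.00371475 0.18189958] 0.9972521136650981 [-1.13661726 -0.29469403 -0.35491442]
top jar top 187 [0.495  0.1864 0.1145]
top red 52 [0.494  0.1505 0.0531]
top blue 27 [0.5278 0.2035 0.0539]
top yellow 65 [0.469  0.2029 0.0537]
top plate 0.58 [0.4968 0.1862 0.051  0.0631]
side jar top 197 [0.4942 0.1889 0.1131]
side red 59 [0.4897 0.1524 0.0499]
side blue 44 [0.5217 0.2012 0.05  ]
side yellow 134 [0.4678 0.1998 0.0494]
side plate 0.76 [0.493  0.1898 0.0558 0.0596]
```

View pics/both10.png

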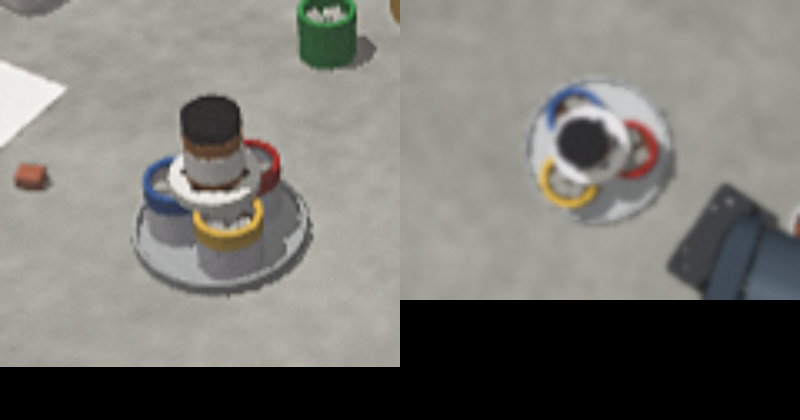

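The stack stands: jar on plate on three tins, everything upright and centred, and the gripper is well clear.

```bash
python3 -c "
from h import *
c=capture('side');P=cloud(c)
for k in('tin_plain','tin_lidded'):
    for x in masks_of(c,k)[:2]:
        q=P[x['region']&(c['z_map']>0)];print(k,round(x['p'],2),np.round(np.median(q,axis=0),3))
print(hand_in())"
```

```text
tin_plain 0.6 [0.427 0.003 0.031]
tin_lidded 0.44 [ 0.431 -0.323  0.023]
the job is handed in; nothing more can be done
None
```

The job is done and handed in at about 40 s: blue, red and yellow tins in the pan, the plate on top of them, and the amber jar on the plate. Everything is released. After the last release the open gripper was raised and moved aside to about 180 mm above the table.

| Check | What it showed |
|---|---|
| Banded tins | All upright, measured about 1–4 mm from their own spots once all three were in. The lip tops read 50–53 mm, against about 50 mm expected in the pan. |
| Plate | About 1 mm from the pan's middle before the jar went on. |
| Jar | Upright, within about 3 mm of the middle. Its top read 113–115 mm, against 115 mm expected. |
| Plain tin | At its starting place, as far as the camera shows. |
| Lidded tin | Found with low confidence and never compared with a starting measurement, but nothing was moved near it. |

**Checks that disagreed:**
- **Cameras:** they differed by 1–3 mm throughout, so I mostly averaged them.
- **Plate tilt:** one plane fit from above, on the plate lying on the tins, gave impossible values because arm pixels got into it. A slope fit while the plate was in the jaws and the later pictures both show it flat.
- **Tin rings at the end:** centres of the partly covered rings shifted by up to about 6 mm. I put this down to the plate hiding part of each ring and did not verify it further.

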